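# Gather a three-tin pack in the banding clamp and hold it

### The arm

A 6-joint arm with a two-finger parallel gripper is mounted at the origin on the work surface. World frame = base frame: x ahead of the robot, y to its left, z up, the work surface at z = 0. Lengths are in mm, angles in degrees, forces in N, time in s.
With the tool pointing down it reaches from about 275 to 825 mm from the base axis. Payload 4.9 kg.
Tool frame: the origin (TCP) lies at the very end of the fingers, on their centre line; the grasp point (between the pads) lies 19 mm behind it (grasp_offset is the distance from the TCP to the grasp point, in mm); z points along the fingers, y is the direction in which the jaws open and shut (so a half turn about z gives the same grasp; the last joint's range is limited). The gripper opens to 85 mm and grips with 20 to 120 N. Pads are 22 mm wide; open, the fingers measure 114 mm over their backs; the gripper's body (76 mm by 85 mm) begins 54 mm behind the grasp point. The pads swing forward as they close: fully open they stand 13 mm farther back than shut.
Start: joints at [-84.465, 18.69, -11.035, 60.275, 0, 82.311], TCP at [125.827, -535.431, 231.281] pointing down, gripper open.
Joint ranges: [-152.03, 152.03], [-55.5, 102.48], [-74.3, 77.21], [-110.64, 120.58], [-84.22, 78.4], [-180, 180]. Speed limits (degrees/s): [147.25, 147.25, 180, 180, 180, 180].

### API

Orientations are given as [roll, pitch, yaw] about the fixed x, y, z axes, in that order (R = Rz(yaw) Ry(pitch) Rx(roll)).
In Python, from plant import * gives the robot as it stands. The module is installed in compiled form; this text tells all that it offers.
- The arm moves only by the tool apply_moves, never from a script. Its argument "targets" is a list of rows, each an object of numbers: "wx", "wy", "wz": the turn, a rotation vector about the tool's x, y, z in degrees; "tx", "ty", "tz": the shift along the tool's x, y, z in m; "claw": the opening in per cent of the stroke, from 0 (shut) to 100 (fully open). A call has 1 to 12 rows; each row is the pose to reach, as a shift and turn from the pose commanded when the call began, along the tool's axes at that moment; what a row does not reach only later rows make up. A row lasts 1/8 s, in which the tool goes at most 62.5 mm and 10.7 degrees, less where a joint would pass 70% of its speed; a pose out of reach is approached as far as the arm can. A call with a gripper value outside its range is refused whole. The fingers move at their own pace and stop on an object; the grip force is fixed at half the most. Time passes only in rows, so rows that repeat a pose let the fingers close. It gives the time, the measured TCP pose, the force and the opening at its end, in the units of the state.
- get_obs(): the state, without advancing time (a new reading comes with each control period).
- read_camera(name): name is "side" or "top" or "wrist"; returns (picture, depth): 384x512x3 uint8, red, green, blue; 384x512 float32, mm along the optical axis (not along the pixel's ray), 0 where there is no reading.
- camera_info(name): a dict with "camera_matrix" (3x3 intrinsics, pixels), "cam_to_world" (4x4, takes a point from camera to world coordinates). Camera axes: x right, y up, looking along -z (the intrinsics and any distortion apply to the point x, -y, -z); pixel columns grow to the right and rows downward; lengths in mm; the calibration is good to about 2 mm. A picture is of the moment at which its call begins: read the wrist's pose just before it. camera_info takes no time and is no camera call; for the wrist camera it gives the pose at the moment of the call.
- sign_off(): hands the job in, once; it reports no verdict.
The state is a dict: "t": time; "joint_pos": joint angles; "qvel": joint speeds; "joint_torque": joint torques, N m; "tool_pos": TCP position; "orientation": TCP orientation; "wrist_force": force on the tool from outside, world axes, zero at the start; "ft_torque": the same for the moment, N m; "grip_width": opening from 0.0 (shut) to 1.0 (fully open).
Only numpy, scipy, OpenCV 4.12 (cv2) and the standard library are available. Lean on these libraries where they do the work, as an engineer would, in place of code of your own. Each camera call takes 0.05 s, during which the arm holds its last target. There are 200 camera calls.

### The job

The tray of the blue banding clamp already has one tin in it: add tins from the table until it holds three, all standing upright in one row, and leave the other two tins and the other goods where they are. Then press the orange spring-return paddle down past the first two clicks to the third (the green mark), short of the red end stop, to push the three tins together for banding. Do not let go: finish while still holding the paddle down at the third click.

Things in the scene. Friction and masses are not known exactly. Their poses are not given: they have to be found in the camera images.
- tray (a point): Centre of the tray's inner floor, 10 mm above the table, on a fixed clamp. y runs along the tray from the blue fixed end (-95.5 mm) to the steel pusher's face (+95.5 mm, paddle up), x across. 62 mm wide inside; 4 mm thick steel side walls rise 18 mm above the floor, the fixed end 50 mm (70 wide, 10 thick), the pusher 43 mm. Holds three tins in one row along y. Grey base 100 mm wide in x.
- column_top (a point): Centre of the top of the clamp's blue column (70 mm in x, 40 mm in y, top 150 mm above the table), 169.5 mm along +y from the tray's centre. Axes as the tray's. Marks down its side: white (first click), white (second), green (third), red (end stop); a pointer on the paddle runs along them.
- pusher (a joint): How far the steel pusher has moved towards the fixed end, in m: 0 with the paddle up, 0.4 mm for each mm the paddle goes down (0.0216 at the third click). It slides the tins together.
- paddle: Orange press paddle, 50 mm (x) by 44 mm (y) by 10 mm thick, flat and level, beyond the column at the clamp's +y end, 229.5 mm along +y from the tray's centre. Origin at the centre of its top face, 145 mm above the table when up; axes as the tray's. It moves only straight up and down, by the joint lever.
- lever (a joint): How far the paddle is pressed down, in m: 0 up, clicks at 0.018, 0.036 and 0.054 (third, green mark), end stop at 0.070. A spring, about 6 N at the top rising to about 11 N at the third click, always drives it back up; ridges between the clicks add up to about 4 N. It never stays down by itself.
- tin0_mid (a point): Small tin, an upright cylinder 54 mm across and 60 mm tall, about 0.17 kg, steel with a green label and a white band; all five tins are alike. This point is at its centre, half-way up (30 mm above its foot). This one stands in the tray from the start, near the fixed end.
- tin1_mid (a point): Small tin, an upright cylinder 54 mm across and 60 mm tall, about 0.17 kg, steel with a green label and a white band; all five tins are alike. This point is at its centre, half-way up (30 mm above its foot). This one starts on the table between the robot and the clamp.
- tin2_mid (a point): Small tin, an upright cylinder 54 mm across and 60 mm tall, about 0.17 kg, steel with a green label and a white band; all five tins are alike. This point is at its centre, half-way up (30 mm above its foot). This one starts on the table between the robot and the clamp.
- tin3_mid (a point): Small tin, an upright cylinder 54 mm across and 60 mm tall, about 0.17 kg, steel with a green label and a white band; all five tins are alike. This point is at its centre, half-way up (30 mm above its foot). This one starts on the table between the robot and the clamp.
- tin4_mid (a point): Small tin, an upright cylinder 54 mm across and 60 mm tall, about 0.17 kg, steel with a green label and a white band; all five tins are alike. This point is at its centre, half-way up (30 mm above its foot). This one starts on the table between the robot and the clamp.
- jar_mid (a point): Bystander: jar with a red lid, 64 mm across, 88 mm tall; point at its centre. Leave it alone.
- tape_mid (a point): Bystander: yellow roll of banding tape lying flat, 84 mm across, 35 mm tall; point at its centre. Leave it alone.
- carton_mid (a point): Bystander: cardboard carton, 120 x 90 x 80 mm tall; point at its centre. Leave it alone.

How it is judged:
By the outcome, as a careful person would: the job done as asked, in the order asked, and still so for the second after the job is handed in, while the arm keeps its last pose, push and grip.
It also fails if it takes over 58 s, if anything falls off the work surface, if the arm or the gripper's body presses on something with over 40 N, if the wrist force passes 120 N, or if a joint passes its speed limit or range.

## Working session

There is one attempt and no reset: what is moved stays moved. The work goes in short steps, Python scripts to look and compute and a tool call to move; the robot and the scene stay as the last step left them, time stands still between calls to the robot, and variables do not carry over. Pictures are saved under pics/ and viewed, about 8 in all and at most 12, crops included, and the job is handed in when it is done.

Besides the shell and the picture viewer there is one more tool, called after "Request:" in YAML: its name, and indented under it one key for each argument. apply_moves: Moves the arm, as the interface text tells. Its arguments: {"type":"object","properties":{"targets":{"type":"array","items":{"type":"object","properties":{"wx":{"type":"number"},"wy":{"type":"number"},"wz":{"type":"number"},"tx":{"type":"number"},"ty":{"type":"number"},"tz":{"type":"number"},"claw":{"type":"number"}}}}},"required":["targets"]}

```bash
mkdir -p pics; cat > h.py <<'E'
from plant import *
import numpy as np, cv2
def grab(n,fn=None):
    info=camera_info(n); im,d=read_camera(n)
    if fn: cv2.imwrite('pics/'+fn,cv2.cvtColor(im,cv2.COLOR_RGB2BGR))
    return info,im,d
def world(info,d):
    K=np.array(info['camera_matrix']);T=np.array(info['cam_to_world'])
    v,u=np.mgrid[:d.shape[0],:d.shape[1]]
    P=np.stack([(u-K[0,2])/K[0,0]*d,-(v-K[1,2])/K[1,1]*d,-d],-1)
    W=P@T[:3,:3].T+T[:3,3]; W[d<=0]=np.nan
    return W
E
python3 - <<'E'
from h import *
for n in ['top','side']:
    i,im,d=grab(n,n+'1.png'); np.savez(n+'1.npz',im=im,d=d,W=world(i,d)); print(i,(d>0).mean())
a=cv2.imread('pics/top1.png')
print(get_obs())
E
```

```text
{'camera_matrix': array([[377.20360049,   0.        , 254.84580809],
       [  0.        , 377.20360049, 197.15098795],
       [  0.        ,   0.        ,   1.        ]]), 'cam_to_world': array([[ 1.37429503e-02,  9.89566420e-01, -1.43420471e-01,
         4.05346822e+02],
       [-9.99884108e-01,  1.26609690e-02, -8.45407770e-03,
        -1.02432924e+02],
       [-6.55002927e-03,  1.43520033e-01,  9.89625736e-01,
         1.11604384e+03],
       [ 0.00000000e+00,  0.00000000e+00,  0.00000000e+00,
         1.00000000e+00]])} 0.9962565104166666
{'camera_matrix': array([[451.39682252,   0.        , 255.99415432],
       [  0.        , 451.39682252, 197.5638054 ],
       [  0.        ,   0.        ,   1.        ]]), 'cam_to_world': array([[-8.87732834e-01,  2.41022074e-01, -3.92222864e-01,
         5.40873803e+01],
       [-4.60205055e-01, -4.86651576e-01,  7.42550706e-01,
         8.41046433e+02],
       [-1.19047635e-02,  8.39689587e-01,  5.42936160e-01,
         8.11998467e+02],
       [ 0.00000000e+00,  0.00000000e+00,  0.00000000e+00,
         1.00000000e+00]])} 0.9957987467447916
{'t': 0.1, 'joint_pos': array([-8.44645540e+01,  1.87303070e+01, -1.10840340e+01,  6.02756490e+01,
       -1.58328609e-03,  8.23103418e+01]), 'qvel': array([-0.05182138, -0.07267446,  0.17235911,  0.01383757,  0.05093268,
       -0.0354722 ]), 'joint_torque': array([ 7.38166436e-04, -4.44239151e+01,  2.63037837e+01,  7.95476139e-03,
       -5.17518981e-05, -6.25105685e-06]), 'tool_pos': array([ 125.77548283, -534.90072239,  230.57243202]), 'orientation': array([-1.79910607e+02, -1.04722657e-02,  1.32250973e+01]), 'wrist_force': array([-0.23700016, -0.37461663, -0.4021592 ]), 'ft_torque': array([-0.01466885, -0.00114776, -0.01305982]), 'grip_width': 1.0023274101483992}
```

View pics/top1.png

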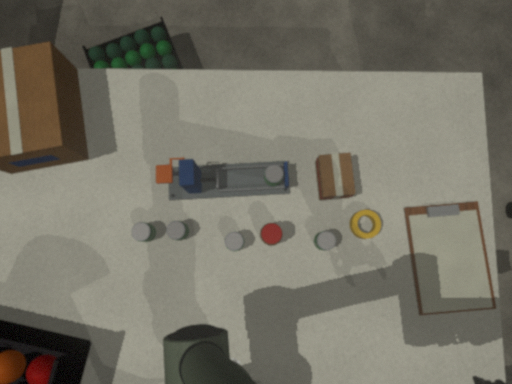

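View pics/side1.png

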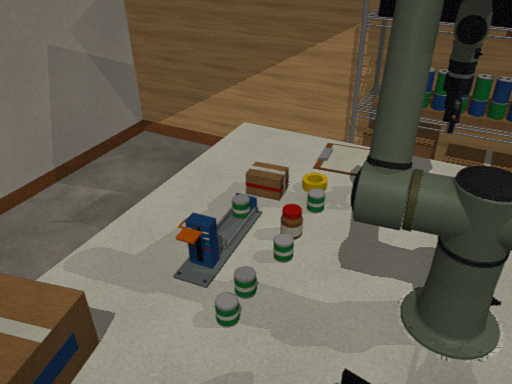

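The top view shows table tins at px (143,231), (177,230), (234,241), (326,240) and the tray tin at (274,174). The jar is at (271,233), the column at (189,175) and the paddle at (164,174).

```bash
python3 - <<'E'
from h import *
z=np.load('top1.npz');W=z['W'];im=z['im']
def comp(m,name,amin=25):
    n,l,s,c=cv2.connectedComponentsWithStats(m.astype(np.uint8))
    for k in range(1,n):
        if s[k,4]>=amin:
            q=W[l==k]; r=cv2.minAreaRect(q[:,:2].astype(np.float32))
            print(name,c[k].round(),s[k,4],'mean',q.mean(0).round(1),'rect',np.round(r[0],1),np.round(r[1],1),round(r[2],1))
Z=W[...,2]; reg=(W[...,0]>250)&(W[...,0]<700)&(W[...,1]>-450)&(W[...,1]<300)
comp(reg&(abs(Z-60)<5),'z60'); comp(reg&(abs(Z-70)<5),'z70'); comp(reg&(abs(Z-150)<7),'z150-'); comp(reg&(abs(Z-88)<5),'jar')
comp(reg&(abs(Z-80)<5),'cart')
hsv=cv2.cvtColor(im,cv2.COLOR_RGB2HSV); comp(reg&(hsv[...,0]<15)&(hsv[...,1]>150)&(Z>100),'orange')
comp(reg&(hsv[...,0]>105)&(hsv[...,0]<125)&(hsv[...,1]>120)&(Z>30),'blue')
comp(reg&(abs(Z-28)<4),'walls')
E
```

```text
z60 [286. 174.] 81 mean [ 627.5 -180.8   59.4] rect [ 628.1 -180.8] [67.7  9.8] 3.2
z60 [175. 230.] 292 mean [462.8 128.2  59.9] rect [462.8 128. ] [50.5 53.1] 2.0
z60 [140. 232.] 294 mean [456.7 225.6  59.9] rect [457.1 225. ] [52.5 52.7] 24.8
z60 [263. 237.] 37 mean [ 445.6 -118.2   60.1] rect [ 449.1 -118.9] [57.8 21.4] 18.1
z60 [326. 240.] 295 mean [ 439.6 -291.7   59.6] rect [ 439.9 -291.2] [52.1 51.7] 44.7
z60 [233. 241.] 291 mean [434. -35.  60.] rect [434.5 -35.5] [50. 53.] 0.7
z70 [273. 174.] 272 mean [ 624.8 -144.1   69.7] rect [ 624.4 -144. ] [52.8 51.1] 1.2
z150- [177. 172.] 698 mean [609.8 111.3 147.5] rect [611.5 119.2] [ 73.9 102.5] 1.1
jar [271. 233.] 329 mean [ 455.6 -138.7   87.6] rect [ 455.4 -138.9] [51.7 54.4] 0.6
cart [336. 174.] 1334 mean [ 622.7 -320.7   79.5] rect [ 623.8 -320.7] [120.9  90.4] 5.5
orange [164. 173.] 243 mean [606.2 145.5 144.7] rect [607.8 146.1] [46.4 38.3] 3.9
walls [245. 167.] 59 mean [652.4 -61.9  27.4] rect [652.6 -62.7] [  5.5 100.8] 3.7
walls [265. 188.] 60 mean [ 591.  -121.7   27.5] rect [ 591.2 -122.7] [  8.5 111.9] 7.1
walls [230. 190.] 42 mean [583.7 -21.   27.7] rect [584.  -23.2] [ 4.2 76. ] 4.1
```

```bash
cat > d.py <<'E'
import sys,numpy as np
# args: cx cy cz cyaw  tx ty tz tyaw (commanded -> target; tool down)
a=list(map(float,sys.argv[1:])); y=np.radians(a[3]); d=np.subtract(a[4:7],a[:3])
print('tx %.4f ty %.4f tz %.4f wz %.2f'%((np.cos(y)*d[0]+np.sin(y)*d[1])/1e3,(np.sin(y)*d[0]-np.cos(y)*d[1])/1e3,-d[2]/1e3,-(a[7]-a[3])))
E
python3 d.py 125.827 -535.431 231.281 13.225 434.2 -35.2 190 93.7
```

```text
tx 0.4146 ty -0.4164 tz 0.0413 wz -80.48
```

Request:
apply_moves:
  targets:
    - {"tx": 0.4146,"ty": -0.4164,"tz": 0.0413,"wz": -80.5,"claw": 100}
    - {"tx": 0.4146,"ty": -0.4164,"tz": 0.0413,"wz": -80.5,"claw": 100}
    - {"tx": 0.4146,"ty": -0.4164,"tz": 0.0413,"wz": -80.5,"claw": 100}
    - {"tx": 0.4146,"ty": -0.4164,"tz": 0.0413,"wz": -80.5,"claw": 100}
    - {"tx": 0.4146,"ty": -0.4164,"tz": 0.0413,"wz": -80.5,"claw": 100}
    - {"tx": 0.4146,"ty": -0.4164,"tz": 0.0413,"wz": -80.5,"claw": 100}
    - {"tx": 0.4146,"ty": -0.4164,"tz": 0.0413,"wz": -80.5,"claw": 100}
    - {"tx": 0.4146,"ty": -0.4164,"tz": 0.0413,"wz": -80.5,"claw": 100}
    - {"tx": 0.4146,"ty": -0.4164,"tz": 0.0413,"wz": -80.5,"claw": 100}
    - {"tx": 0.4146,"ty": -0.4164,"tz": 0.0413,"wz": -80.5,"claw": 100}
    - {"tx": 0.4146,"ty": -0.4164,"tz": 0.0413,"wz": -80.5,"claw": 100}
    - {"tx": 0.4146,"ty": -0.4164,"tz": 0.0413,"wz": -80.5,"claw": 100}

```text
$.targets[0]: bad value
```

```bash
python3 - <<'E'
from h import *
o=get_obs();print(o['t'],o['tool_pos'],o['orientation'],o['joint_pos'])
i,im,d=grab('wrist','w1.png'); W=world(i,d); np.savez('w1.npz',W=W,im=im); print(i['cam_to_world'].round(2))
m=abs(W[...,2]-60)<6
n,l,s,c=cv2.connectedComponentsWithStats(m.astype(np.uint8))
for k in range(1,n):
    if s[k,4]>200: q=W[l==k];print(c[k],s[k,4],q.mean(0).round(1),np.ptp(q,axis=0).round(1),np.round(cv2.minEnclosingCircle(q[:,:2].astype(np.float32))[0],1))
E
```

```text
0.1 [ 125.77548283 -534.90072239  230.57243202] [-1.79910607e+02 -1.04722657e-02  1.32250973e+01] [-8.44645540e+01  1.87303070e+01 -1.10840340e+01  6.02756490e+01
 -1.58328609e-03  8.23103418e+01]
[[ 2.3000e-01  9.2000e-01  3.1000e-01  2.0530e+02]
 [-9.7000e-01  2.2000e-01  7.0000e-02 -5.1646e+02]
 [-0.0000e+00 -3.2000e-01  9.5000e-01  3.7368e+02]
 [ 0.0000e+00  0.0000e+00  0.0000e+00  1.0000e+00]]
```

View pics/w1.png

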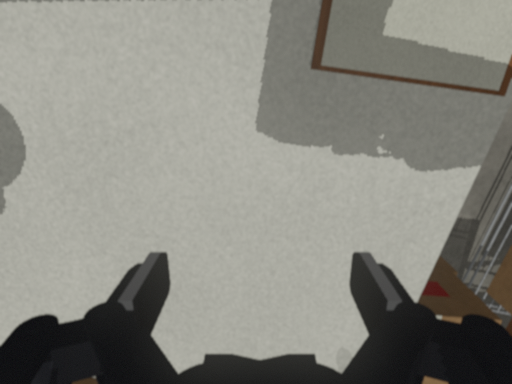

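The move was refused and the arm did not move. The wrist view shows only the table, the clipboard and the fingers. I'll resend with every key given.

Request:
apply_moves:
  targets:
    - {"tx": 0.4146,"ty": -0.4164,"tz": 0.0413,"wx": 0,"wy": 0,"wz": -80.5,"claw": 100}
    - {"tx": 0.4146,"ty": -0.4164,"tz": 0.0413,"wx": 0,"wy": 0,"wz": -80.5,"claw": 100}
    - {"tx": 0.4146,"ty": -0.4164,"tz": 0.0413,"wx": 0,"wy": 0,"wz": -80.5,"claw": 100}
    - {"tx": 0.4146,"ty": -0.4164,"tz": 0.0413,"wx": 0,"wy": 0,"wz": -80.5,"claw": 100}
    - {"tx": 0.4146,"ty": -0.4164,"tz": 0.0413,"wx": 0,"wy": 0,"wz": -80.5,"claw": 100}
    - {"tx": 0.4146,"ty": -0.4164,"tz": 0.0413,"wx": 0,"wy": 0,"wz": -80.5,"claw": 100}
    - {"tx": 0.4146,"ty": -0.4164,"tz": 0.0413,"wx": 0,"wy": 0,"wz": -80.5,"claw": 100}
    - {"tx": 0.4146,"ty": -0.4164,"tz": 0.0413,"wx": 0,"wy": 0,"wz": -80.5,"claw": 100}
    - {"tx": 0.4146,"ty": -0.4164,"tz": 0.0413,"wx": 0,"wy": 0,"wz": -80.5,"claw": 100}
    - {"tx": 0.4146,"ty": -0.4164,"tz": 0.0413,"wx": 0,"wy": 0,"wz": -80.5,"claw": 100}
    - {"tx": 0.4146,"ty": -0.4164,"tz": 0.0413,"wx": 0,"wy": 0,"wz": -80.5,"claw": 100}
    - {"tx": 0.4146,"ty": -0.4164,"tz": 0.0413,"wx": 0,"wy": 0,"wz": -80.5,"claw": 100}

```text
t: 1.65
tool_pos: [433.6, -35.7, 189.8]
orientation: [-179.9, 0.0, 93.7]
wrist_force: [0.1, 0.3, -0.3]
grip_width: 0.995
```

```bash
python3 - <<'E'
from h import *
i,im,d=grab('wrist','w2.png'); W=world(i,d); np.savez('w2.npz',W=W,im=im); print(i['cam_to_world'].round(2))
for h in (60,70):
  m=abs(W[...,2]-h)<5
  n,l,s,c=cv2.connectedComponentsWithStats(m.astype(np.uint8))
  for k in range(1,n):
    if s[k,4]>300: q=W[l==k];print(h,c[k].round(),s[k,4],q.mean(0).round(1),np.ptp(q,axis=0).round(1),np.round(cv2.minEnclosingCircle(q[:,:2].astype(np.float32))[0],1))
E
```

```text
[[ 1.0000e+00 -6.0000e-02 -2.0000e-02  4.2845e+02]
 [ 6.0000e-02  9.5000e-01  3.2000e-01  4.5830e+01]
 [-0.0000e+00 -3.2000e-01  9.5000e-01  3.3288e+02]
 [ 0.0000e+00  0.0000e+00  0.0000e+00  1.0000e+00]]
60 [313.   6.] 632 [465.1 105.6  60.2] [42.5 11.6  8.3] [464.9 110. ]
60 [450.  47.] 373 [576.6  83.9  60.2] [ 7.1 39.2 10. ] [579.2  84. ]
60 [262. 181.] 2661 [435.7 -35.5  60.7] [52.8 53.1  8.2] [435.8 -36.6]
60 [275. 265.] 642 [ 454.  -120.1   60.6] [62.2 42.9 10. ] [ 457.2 -139.5]
60 [432. 282.] 408 [ 612.7 -129.6   60.3] [42.2 37.7 10. ] [ 621.9 -140.1]
70 [458.  46.] 434 [576.6  83.9  70.1] [ 9.4 39.4 10. ] [580.6  84.1]
70 [448. 299.] 1812 [ 626.6 -141.4   70.4] [54.4 49.4  7.8] [ 626.5 -146.4]
```

View pics/w2.png

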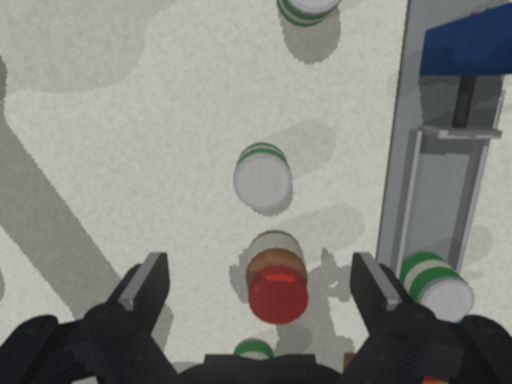

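Wrist view: the target tin is centred below the gripper at px (262,181), measured at (435.7,-36). The jar is clear of it. Grasping.

Request:
apply_moves:
  targets:
    - {"tx": 0,"ty": 0.001,"tz": 0.06,"wx": 0,"wy": 0,"wz": 0,"claw": 100}
    - {"tx": 0,"ty": 0.001,"tz": 0.11,"wx": 0,"wy": 0,"wz": 0,"claw": 100}
    - {"tx": 0,"ty": 0.001,"tz": 0.145,"wx": 0,"wy": 0,"wz": 0,"claw": 100}
    - {"tx": 0,"ty": 0.001,"tz": 0.168,"wx": 0,"wy": 0,"wz": 0,"claw": 100}
    - {"tx": 0,"ty": 0.001,"tz": 0.168,"wx": 0,"wy": 0,"wz": 0,"claw": 100}
    - {"tx": 0,"ty": 0.001,"tz": 0.168,"wx": 0,"wy": 0,"wz": 0,"claw": 30}
    - {"tx": 0,"ty": 0.001,"tz": 0.168,"wx": 0,"wy": 0,"wz": 0,"claw": 30}
    - {"tx": 0,"ty": 0.001,"tz": 0.168,"wx": 0,"wy": 0,"wz": 0,"claw": 30}
    - {"tx": 0,"ty": 0.001,"tz": 0.168,"wx": 0,"wy": 0,"wz": 0,"claw": 30}
    - {"tx": 0,"ty": 0.001,"tz": 0.168,"wx": 0,"wy": 0,"wz": 0,"claw": 30}

```text
t: 2.95
tool_pos: [436.3, -35.8, 23.5]
orientation: [179.9, 0.1, 93.7]
wrist_force: [-1.4, -0.9, 4.3]
grip_width: 0.615
```

```bash
python3 - <<'E'
from h import *
def walls(W):
    # wall tops z~28: in tray coords
    t=np.radians(3.7); R=np.array([[np.cos(t),np.sin(t)],[-np.sin(t),np.cos(t)]])
    p=(W[...,:2]-[622,-82])@R.T
    z=W[...,2]
    for lo,hi in((-50,-20),(20,50)):
      for a,b in((-90,-40),(-30,20),(20,70)):
        m=(abs(z-27.5)<2.5)&(p[...,0]>lo)&(p[...,0]<hi)&(p[...,1]>a)&(p[...,1]<b)
        q=p[m]; print(lo,a,m.sum(),q.mean(0).round(1) if m.any() else '',np.percentile(q[:,0],[5,50,95]).round(1) if m.any() else '')
    m=(z>40)&(z<56)&(abs(p[...,0])<30)&(p[...,1]>60)&(p[...,1]<125); q=p[m]; print('pusher',m.sum(),np.percentile(q[:,1],[3,50,97]) if m.any() else '')
for f in('w2.npz','top1.npz'): print(f); walls(np.load(f)['W'])
E
```

```text
w2.npz
-50 -90 149 [-29.4 -54. ] [-34.2 -31.1 -21.7]
-50 -30 235 [-32.7  -4.4] [-34.4 -32.9 -30.3]
-50 20 265 [-32.9  45.5] [-34.6 -33.1 -30.6]
20 -90 75 [ 33.5 -48.5] [31.6 33.3 35.8]
20 -30 258 [33.1 -3.8] [31.2 32.7 35.6]
20 20 298 [33.  45.6] [31.2 32.7 35.5]
pusher 772 [ 94.98516315  99.66070825 104.87237048]
top1.npz
-50 -90 25 [-32.5 -64. ] [-35.4 -33.5 -24.4]
-50 -30 25 [-33.9  -7.4] [-35.9 -33.9 -32.1]
-50 20 20 [-33.9  43.8] [-36.  -33.5 -32.1]
20 -90 9 [ 33.1 -64.7] [31.6 32.6 34.8]
20 -30 21 [31.7 -8.2] [29.6 31.4 33.9]
20 20 21 [31.6 44.4] [29.6 31.6 33.3]
pusher 65 [ 96.68677722 100.88361344 117.36622901]
```

Request:
apply_moves:
  targets:
    - {"tx": 0,"ty": 0,"tz": -0.04,"wx": 0,"wy": 0,"wz": 0,"claw": 30}
    - {"tx": 0,"ty": 0,"tz": -0.08,"wx": 0,"wy": 0,"wz": 0,"claw": 30}
    - {"tx": -0.0152,"ty": 0.046,"tz": -0.08,"wx": 0,"wy": 0,"wz": 0,"claw": 30}
    - {"tx": -0.0304,"ty": 0.092,"tz": -0.08,"wx": 0,"wy": 0,"wz": 0,"claw": 30}
    - {"tx": -0.0456,"ty": 0.138,"tz": -0.08,"wx": 0,"wy": 0,"wz": 0,"claw": 30}
    - {"tx": -0.0607,"ty": 0.1834,"tz": -0.08,"wx": 0,"wy": 0,"wz": 0,"claw": 30}
    - {"tx": -0.0607,"ty": 0.1834,"tz": -0.08,"wx": 0,"wy": 0,"wz": 0,"claw": 30}
    - {"tx": -0.0607,"ty": 0.1834,"tz": -0.08,"wx": 0,"wy": 0,"wz": 0,"claw": 30}

```text
t: 3.95
tool_pos: [621.2, -83.6, 101.9]
orientation: [-179.9, -0.0, 93.7]
wrist_force: [0.1, 0.3, -2.4]
grip_width: 0.614
```

```bash
python3 - <<'E'
from h import *
i,im,d=grab('wrist','w3.png'); o=get_obs(); print(o['tool_pos'],o['orientation'],o['wrist_force'])
i,im,d=grab('top','t3.png'); W=world(i,d)
p=W[...,:2]-[622,-84]; m=(np.hypot(p[...,0],p[...,1])<45)&(W[...,2]>130)&(W[...,2]<145); print(m.sum(),W[m].mean(0) if m.any() else '')
E
```

```text
[620.8289597  -83.41525918 102.01380186] [-1.79918927e+02 -2.75185396e-02  9.37328632e+01] [-0.18947603  0.55689614 -1.334326  ]
4 [ 606.97148318 -105.57272341  135.12801297]
```

View pics/w3.png

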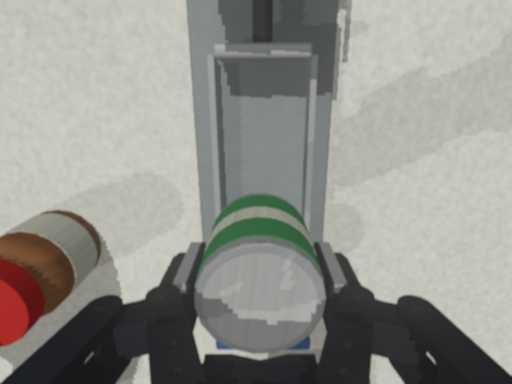

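The tin is held level at px (262,290), centred between the walls at px 213 and 313. Lowering and releasing.

Request:
apply_moves:
  targets:
    - {"tx": 0,"ty": 0.0005,"tz": 0.03,"wx": 0,"wy": 0,"wz": 0,"claw": 30}
    - {"tx": 0,"ty": 0.0005,"tz": 0.05,"wx": 0,"wy": 0,"wz": 0,"claw": 30}
    - {"tx": 0,"ty": 0.0005,"tz": 0.062,"wx": 0,"wy": 0,"wz": 0,"claw": 30}
    - {"tx": 0,"ty": 0.0005,"tz": 0.068,"wx": 0,"wy": 0,"wz": 0,"claw": 30}
    - {"tx": 0,"ty": 0.0005,"tz": 0.069,"wx": 0,"wy": 0,"wz": 0,"claw": 30}
    - {"tx": 0,"ty": 0.0005,"tz": 0.069,"wx": 0,"wy": 0,"wz": 0,"claw": 30}

```text
t: 4.8
tool_pos: [623.1, -83.9, 33.7]
orientation: [179.9, 0.0, 93.7]
wrist_force: [0.2, -0.4, -2.7]
grip_width: 0.62
```

Request:
apply_moves:
  targets:
    - {"tx": 0,"ty": 0,"tz": 0.001,"wx": 0,"wy": 0,"wz": 0,"claw": 30}
    - {"tx": 0,"ty": 0,"tz": 0.001,"wx": 0,"wy": 0,"wz": 0,"claw": 70}
    - {"tx": 0,"ty": 0,"tz": 0.001,"wx": 0,"wy": 0,"wz": 0,"claw": 100}
    - {"tx": 0,"ty": 0,"tz": 0.001,"wx": 0,"wy": 0,"wz": 0,"claw": 100}
    - {"tx": 0,"ty": 0,"tz": 0.001,"wx": 0,"wy": 0,"wz": 0,"claw": 100}
    - {"tx": 0,"ty": 0,"tz": -0.02,"wx": 0,"wy": 0,"wz": 0,"claw": 100}
    - {"tx": 0,"ty": 0,"tz": -0.06,"wx": 0,"wy": 0,"wz": 0,"claw": 100}
    - {"tx": 0,"ty": 0,"tz": -0.11,"wx": 0,"wy": 0,"wz": 0,"claw": 100}
    - {"tx": 0,"ty": 0,"tz": -0.117,"wx": 0,"wy": 0,"wz": 0,"claw": 100}

```text
t: 5.92
tool_pos: [625.3, -84.4, 154.2]
orientation: [179.6, 0.1, 93.7]
wrist_force: [0.4, -0.1, 0.1]
grip_width: 0.999
```

```bash
python3 d.py 622.6 -84 150 93.7 463.5 128 150 93.7
```

```text
tx 0.2218 ty -0.1451 tz -0.0000 wz -0.00
```

Request:
apply_moves:
  targets:
    - {"tx": 0,"ty": -0.05,"tz": 0,"wx": 0,"wy": 0,"wz": 0,"claw": 100}
    - {"tx": 0.02,"ty": -0.1,"tz": 0,"wx": 0,"wy": 0,"wz": 0,"claw": 100}
    - {"tx": 0.06,"ty": -0.1451,"tz": 0,"wx": 0,"wy": 0,"wz": 0,"claw": 100}
    - {"tx": 0.12,"ty": -0.1451,"tz": 0,"wx": 0,"wy": 0,"wz": 0,"claw": 100}
    - {"tx": 0.175,"ty": -0.1451,"tz": 0,"wx": 0,"wy": 0,"wz": 0,"claw": 100}
    - {"tx": 0.2218,"ty": -0.1451,"tz": 0,"wx": 0,"wy": 0,"wz": 0,"claw": 100}
    - {"tx": 0.2218,"ty": -0.1451,"tz": 0,"wx": 0,"wy": 0,"wz": 0,"claw": 100}
    - {"tx": 0.2218,"ty": -0.1451,"tz": 0,"wx": 0,"wy": 0,"wz": 0,"claw": 100}

```text
t: 6.92
tool_pos: [463.0, 127.8, 149.4]
orientation: [-179.9, 0.0, 93.7]
wrist_force: [0.0, -0.2, 0.1]
grip_width: 0.999
```

```bash
python3 - <<'E'
from h import *
print(get_obs()['tool_pos'])
i,im,d=grab('wrist','w4.png'); W=world(i,d)
p=W[...,:2]-[463,128]; m=(np.hypot(p[...,0],p[...,1])<40)&(abs(W[...,2]-60)<4); q=W[m];print(m.sum(),q.mean(0),np.round(cv2.minEnclosingCircle(q[:,:2].astype(np.float32))[0],1))
i,im,d=grab('top','t4.png'); W=world(i,d); m=(abs(W[...,2]-70)<5)
n,l,s,c=cv2.connectedComponentsWithStats(m.astype(np.uint8))
for k in range(1,n):
    if s[k,4]>100: q=W[l==k]; print(c[k].round(),s[k,4],q.mean(0).round(1))
E
```

```text
[463.00383912 127.83729605 149.39980265]
3502 [464.44269719 128.58167518  60.72918676] [464.6 127.2]
[ 72. 108.] 157 [814.1 443.   69.8]
[273. 174.] 277 [ 624.7 -144.2   69.6]
[251. 175.] 276 [620.4 -83.   69.8]
```

Tin A stands upright in the tray at (620.4,-83.0), with its top at z 70. Grasping the second tin.

Request:
apply_moves:
  targets:
    - {"tx": 0,"ty": 0.0005,"tz": 0.05,"wx": 0,"wy": 0,"wz": 0,"claw": 100}
    - {"tx": 0,"ty": 0.0005,"tz": 0.095,"wx": 0,"wy": 0,"wz": 0,"claw": 100}
    - {"tx": 0,"ty": 0.0005,"tz": 0.12,"wx": 0,"wy": 0,"wz": 0,"claw": 100}
    - {"tx": 0,"ty": 0.0005,"tz": 0.128,"wx": 0,"wy": 0,"wz": 0,"claw": 100}
    - {"tx": 0,"ty": 0.0005,"tz": 0.128,"wx": 0,"wy": 0,"wz": 0,"claw": 60}
    - {"tx": 0,"ty": 0.0005,"tz": 0.128,"wx": 0,"wy": 0,"wz": 0,"claw": 30}
    - {"tx": 0,"ty": 0.0005,"tz": 0.128,"wx": 0,"wy": 0,"wz": 0,"claw": 30}
    - {"tx": 0,"ty": 0.0005,"tz": 0.128,"wx": 0,"wy": 0,"wz": 0,"claw": 30}
    - {"tx": 0,"ty": 0.0005,"tz": 0.128,"wx": 0,"wy": 0,"wz": 0,"claw": 30}

```text
t: 8.15
tool_pos: [465.2, 128.1, 23.3]
orientation: [179.8, 0.0, 93.7]
wrist_force: [-0.5, -1.1, 6.5]
grip_width: 0.616
```

```bash
python3 d.py 464 128 22 93.7 618.1 -21.6 122 93.7
```

```text
tx -0.1592 ty 0.1441 tz -0.1000 wz -0.00
```

Request:
apply_moves:
  targets:
    - {"tx": 0,"ty": 0,"tz": -0.04,"wx": 0,"wy": 0,"wz": 0,"claw": 30}
    - {"tx": 0,"ty": 0,"tz": -0.09,"wx": 0,"wy": 0,"wz": 0,"claw": 30}
    - {"tx": -0.05,"ty": 0,"tz": -0.1,"wx": 0,"wy": 0,"wz": 0,"claw": 30}
    - {"tx": -0.1,"ty": 0.01,"tz": -0.1,"wx": 0,"wy": 0,"wz": 0,"claw": 30}
    - {"tx": -0.14,"ty": 0.05,"tz": -0.1,"wx": 0,"wy": 0,"wz": 0,"claw": 30}
    - {"tx": -0.1592,"ty": 0.1,"tz": -0.1,"wx": 0,"wy": 0,"wz": 0,"claw": 30}
    - {"tx": -0.1592,"ty": 0.1441,"tz": -0.1,"wx": 0,"wy": 0,"wz": 0,"claw": 30}
    - {"tx": -0.1592,"ty": 0.1441,"tz": -0.08,"wx": 0,"wy": 0,"wz": 0,"claw": 30}
    - {"tx": -0.1592,"ty": 0.1441,"tz": -0.06,"wx": 0,"wy": 0,"wz": 0,"claw": 30}
    - {"tx": -0.1592,"ty": 0.1441,"tz": -0.06,"wx": 0,"wy": 0,"wz": 0,"claw": 30}

```text
t: 9.4
tool_pos: [616.4, -21.0, 80.4]
orientation: [-179.8, -0.1, 93.7]
wrist_force: [0.4, 0.5, -1.9]
grip_width: 0.615
```

```bash
python3 - <<'E'
from h import *
i,im,d=grab('wrist','w5.png'); o=get_obs(); print(o['tool_pos'],o['orientation'],o['wrist_force'])
E
```

```text
[617.32263377 -21.12317105  81.63250003] [-1.79903257e+02 -2.57524425e-02  9.37326451e+01] [-1.33302341  1.10154751 -1.17965417]
```

View pics/w5.png

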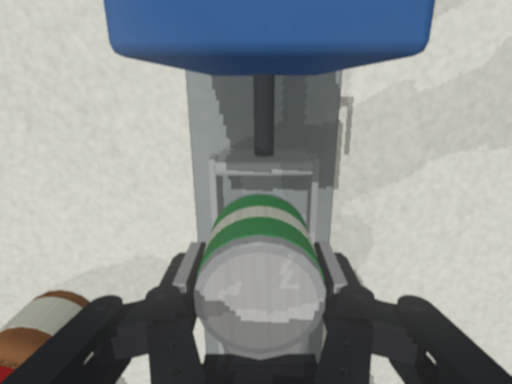

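The tin is centred over the free slot at px (262,290), with the pusher plate at row 165 and the column at the top edge. The camera hangs towards the column, so I'll lift and turn the gripper half round before lowering.

Request:
apply_moves:
  targets:
    - {"tx": 0,"ty": 0,"tz": -0.045,"wx": 0,"wy": 0,"wz": 0,"claw": 30}
    - {"tx": 0,"ty": 0,"tz": -0.045,"wx": 0,"wy": 0,"wz": -10,"claw": 30}
    - {"tx": 0,"ty": 0,"tz": -0.045,"wx": 0,"wy": 0,"wz": -20,"claw": 30}
    - {"tx": 0,"ty": 0,"tz": -0.045,"wx": 0,"wy": 0,"wz": -30,"claw": 30}
    - {"tx": 0,"ty": 0,"tz": -0.045,"wx": 0,"wy": 0,"wz": -40,"claw": 30}
    - {"tx": 0,"ty": 0,"tz": -0.045,"wx": 0,"wy": 0,"wz": -50,"claw": 30}
    - {"tx": 0,"ty": 0,"tz": -0.045,"wx": 0,"wy": 0,"wz": -60,"claw": 30}
    - {"tx": 0,"ty": 0,"tz": -0.045,"wx": 0,"wy": 0,"wz": -70,"claw": 30}
    - {"tx": 0,"ty": 0,"tz": -0.045,"wx": 0,"wy": 0,"wz": -80,"claw": 30}
    - {"tx": 0,"ty": 0,"tz": -0.045,"wx": 0,"wy": 0,"wz": -90,"claw": 30}

```text
t: 10.7
tool_pos: [618.7, -21.4, 128.7]
orientation: [-180.0, 0.1, -175.9]
wrist_force: [-0.6, 0.3, -0.8]
grip_width: 0.619
```

Request:
apply_moves:
  targets:
    - {"tx": 0,"ty": 0,"tz": 0,"wx": 0,"wy": 0,"wz": -10,"claw": 30}
    - {"tx": 0,"ty": 0,"tz": 0,"wx": 0,"wy": 0,"wz": -20,"claw": 30}
    - {"tx": 0,"ty": 0,"tz": 0,"wx": 0,"wy": 0,"wz": -30,"claw": 30}
    - {"tx": 0,"ty": 0,"tz": 0,"wx": 0,"wy": 0,"wz": -40,"claw": 30}
    - {"tx": 0,"ty": 0,"tz": 0,"wx": 0,"wy": 0,"wz": -50,"claw": 30}
    - {"tx": 0,"ty": 0,"tz": 0,"wx": 0,"wy": 0,"wz": -60,"claw": 30}
    - {"tx": 0,"ty": 0,"tz": 0,"wx": 0,"wy": 0,"wz": -70,"claw": 30}
    - {"tx": 0,"ty": 0,"tz": 0,"wx": 0,"wy": 0,"wz": -80,"claw": 30}
    - {"tx": 0,"ty": 0,"tz": 0,"wx": 0,"wy": 0,"wz": -90,"claw": 30}
    - {"tx": 0,"ty": 0,"tz": 0,"wx": 0,"wy": 0,"wz": -90,"claw": 30}

```text
t: 11.95
tool_pos: [618.6, -21.3, 128.4]
orientation: [-179.9, -0.0, -86.4]
wrist_force: [0.5, 0.5, -1.4]
grip_width: 0.617
```

Request:
apply_moves:
  targets:
    - {"tx": 0,"ty": 0,"tz": 0.04,"wx": 0,"wy": 0,"wz": 0,"claw": 30}
    - {"tx": 0,"ty": 0,"tz": 0.065,"wx": 0,"wy": 0,"wz": 0,"claw": 30}
    - {"tx": 0,"ty": 0,"tz": 0.08,"wx": 0,"wy": 0,"wz": 0,"claw": 30}
    - {"tx": 0,"ty": 0,"tz": 0.09,"wx": 0,"wy": 0,"wz": 0,"claw": 30}
    - {"tx": 0,"ty": 0,"tz": 0.094,"wx": 0,"wy": 0,"wz": 0,"claw": 30}
    - {"tx": 0,"ty": 0,"tz": 0.095,"wx": 0,"wy": 0,"wz": 0,"claw": 30}
    - {"tx": 0,"ty": 0,"tz": 0.095,"wx": 0,"wy": 0,"wz": 0,"claw": 30}

```text
t: 12.82
tool_pos: [618.4, -21.4, 33.4]
orientation: [-179.9, -0.0, -86.3]
wrist_force: [-2.9, 0.9, 5.9]
grip_width: 0.62
```

Request:
apply_moves:
  targets:
    - {"tx": 0,"ty": 0,"tz": 0,"wx": 0,"wy": 0,"wz": 0,"claw": 70}
    - {"tx": 0,"ty": 0,"tz": 0,"wx": 0,"wy": 0,"wz": 0,"claw": 100}
    - {"tx": 0,"ty": 0,"tz": 0,"wx": 0,"wy": 0,"wz": 0,"claw": 100}
    - {"tx": 0,"ty": 0,"tz": 0,"wx": 0,"wy": 0,"wz": 0,"claw": 100}
    - {"tx": 0,"ty": 0,"tz": -0.02,"wx": 0,"wy": 0,"wz": 0,"claw": 100}
    - {"tx": 0,"ty": 0,"tz": -0.06,"wx": 0,"wy": 0,"wz": 0,"claw": 100}
    - {"tx": 0,"ty": 0,"tz": -0.11,"wx": 0,"wy": 0,"wz": 0,"claw": 0}
    - {"tx": 0,"ty": 0,"tz": -0.16,"wx": 0,"wy": 0,"wz": 0,"claw": 0}
    - {"tx": 0,"ty": 0,"tz": -0.2,"wx": 0,"wy": 0,"wz": 0,"claw": 0}
    - {"tx": 0,"ty": 0,"tz": -0.2,"wx": 0,"wy": 0,"wz": 0,"claw": 0}

```text
t: 14.08
tool_pos: [620.4, -21.7, 236.1]
orientation: [-179.6, -0.1, -86.3]
wrist_force: [0.1, -1.1, -0.4]
grip_width: 0.142
```

```bash
python3 - <<'E'
from h import *
print(get_obs()['tool_pos'])
i,im,d=grab('wrist','w6.png'); W=world(i,d);m=abs(W[...,2]-70.5)<4
def cc(m,W,a):
  n,l,s,c=cv2.connectedComponentsWithStats(m.astype(np.uint8))
  for k in range(1,n):
    if s[k,4]>a: q=W[l==k]; print(c[k].round(),s[k,4],q.mean(0).round(1))
cc(m,W,500)
i,im,d=grab('top','t6.png'); W=world(i,d); cc(abs(W[...,2]-70)<5,W,100); cc(abs(W[...,2]-60)<5,W,100)
E
python3 d.py 618.1 -21.6 232 -86.3 607.5 146.7 180 -86.3
```

```text
[620.39124458 -21.69844653 236.08820373]
[262.  33.] 3148 [ 627.3 -146.2   70.8]
[262. 105.] 2570 [623.  -85.   70.9]
[262. 171.] 2133 [618.5 -21.2  70.9]
[273. 174.] 274 [ 625.  -144.5   69.6]
[231. 177.] 179 [613.6 -26.1  69.8]
[251. 175.] 270 [620.6 -82.9  69.7]
[326. 240.] 295 [ 439.4 -291.7   59.6]
tx -0.1686 ty -0.0003 tz 0.0520 wz -0.00
```

View pics/w6.png

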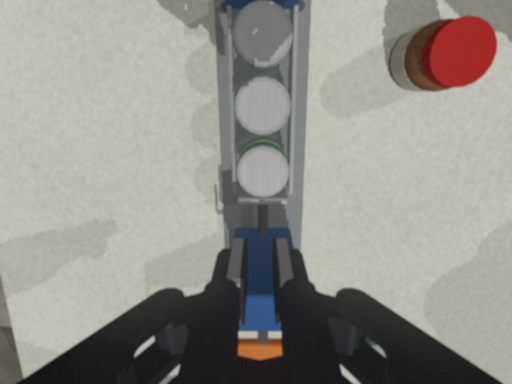

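Three tins stand in one row at px (262,33), (262,105) and (262,171), with the paddle at (260,350). Next: above the paddle with the claw shut.

Request:
apply_moves:
  targets:
    - {"tx": -0.05,"ty": 0,"tz": 0,"wx": 0,"wy": 0,"wz": 0,"claw": 0}
    - {"tx": -0.1,"ty": 0,"tz": 0,"wx": 0,"wy": 0,"wz": 0,"claw": 0}
    - {"tx": -0.14,"ty": 0,"tz": 0,"wx": 0,"wy": 0,"wz": 0,"claw": 0}
    - {"tx": -0.169,"ty": 0,"tz": 0,"wx": 0,"wy": 0,"wz": 0,"claw": 0}
    - {"tx": -0.169,"ty": 0,"tz": 0.04,"wx": 0,"wy": 0,"wz": 0,"claw": 0}
    - {"tx": -0.169,"ty": 0,"tz": 0.072,"wx": 0,"wy": 0,"wz": 0,"claw": 0}
    - {"tx": -0.169,"ty": 0,"tz": 0.072,"wx": 0,"wy": 0,"wz": 0,"claw": 0}
    - {"tx": -0.169,"ty": 0,"tz": 0.072,"wx": 0,"wy": 0,"wz": 0,"claw": 0}

```text
t: 15.18
tool_pos: [607.2, 147.2, 160.1]
orientation: [180.0, -0.0, -86.3]
wrist_force: [0.7, 0.2, 0.2]
grip_width: 0.003
```

```bash
python3 - <<'E'
from h import *
for _ in range(3):
    i,im,d=grab('side','s7.png'); print(get_obs()['tool_pos'].round(1))
c=cv2.resize(cv2.imread('pics/s7.png')[180:290,150:280],None,fx=5,fy=5,interpolation=cv2.INTER_CUBIC); cv2.imwrite('pics/s7c.png',c)
E
```

```text
[607.8 147.2 160.9]
[608.1 147.2 161.3]
[608.1 147.2 161.4]
```

View pics/s7c.png

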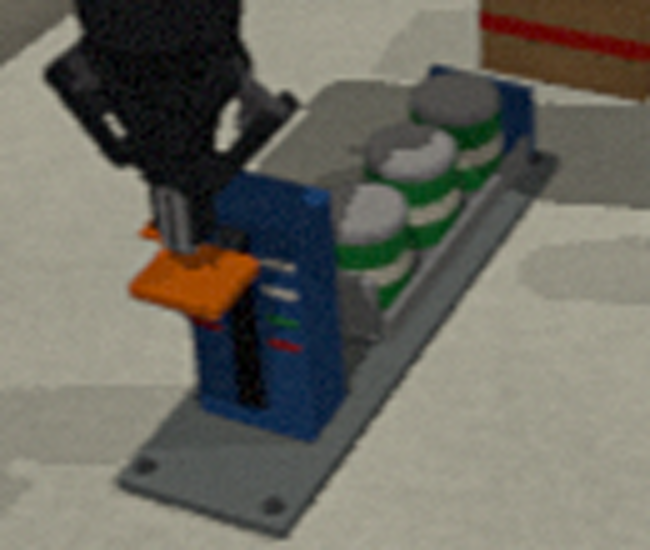

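The fingers are over the paddle's middle at crop px (185,250). The white, white, green and red marks are visible at rows 265, 293, 322 and 346. Pressing in steps.

Request:
apply_moves:
  targets:
    - {"tx": 0,"ty": 0,"tz": 0.012,"wx": 0,"wy": 0,"wz": 0,"claw": 0}
    - {"tx": 0,"ty": 0,"tz": 0.018,"wx": 0,"wy": 0,"wz": 0,"claw": 0}
    - {"tx": 0,"ty": 0,"tz": 0.025,"wx": 0,"wy": 0,"wz": 0,"claw": 0}
    - {"tx": 0,"ty": 0,"tz": 0.032,"wx": 0,"wy": 0,"wz": 0,"claw": 0}
    - {"tx": 0,"ty": 0,"tz": 0.039,"wx": 0,"wy": 0,"wz": 0,"claw": 0}
    - {"tx": 0,"ty": 0,"tz": 0.045,"wx": 0,"wy": 0,"wz": 0,"claw": 0}
    - {"tx": 0,"ty": 0,"tz": 0.05,"wx": 0,"wy": 0,"wz": 0,"claw": 0}
    - {"tx": 0,"ty": 0,"tz": 0.055,"wx": 0,"wy": 0,"wz": 0,"claw": 0}
    - {"tx": 0,"ty": 0,"tz": 0.06,"wx": 0,"wy": 0,"wz": 0,"claw": 0}
    - {"tx": 0,"ty": 0,"tz": 0.064,"wx": 0,"wy": 0,"wz": 0,"claw": 0}
    - {"tx": 0,"ty": 0,"tz": 0.064,"wx": 0,"wy": 0,"wz": 0,"claw": 0}
    - {"tx": 0,"ty": 0,"tz": 0.064,"wx": 0,"wy": 0,"wz": 0,"claw": 0}

```text
t: 16.82
tool_pos: [607.4, 147.2, 97.0]
orientation: [-179.9, -0.0, -86.3]
wrist_force: [-2.0, -0.2, 8.1]
grip_width: -0.002
```

```bash
python3 - <<'E'
from h import *
for _ in range(3):
    i,im,d=grab('top','t8.png'); o=get_obs(); print(o['tool_pos'].round(1),o['wrist_force'].round(1))
W=world(i,d); hsv=cv2.cvtColor(im,cv2.COLOR_RGB2HSV); p=W[...,:2]-[607.5,147]
m=(hsv[...,0]<15)&(hsv[...,1]>150)&(np.abs(p).max(-1)<30); print(m.sum(),np.percentile(W[m][:,2],[10,50,90]))
E
```

```text
[607.4 147.2  97. ] [-1.6 -0.6  7.6]
[607.4 147.2  97. ] [-1.6 -0.7  8. ]
[607.4 147.2  97. ] [-1.3 -0.6  7.7]
67 [94.27115724 96.78524827 99.14282003]
```

Request:
apply_moves:
  targets:
    - {"tx": 0,"ty": 0,"tz": 0.002,"wx": 0,"wy": 0,"wz": 0,"claw": 0}
    - {"tx": 0,"ty": 0,"tz": 0.004,"wx": 0,"wy": 0,"wz": 0,"claw": 0}
    - {"tx": 0,"ty": 0,"tz": 0.006,"wx": 0,"wy": 0,"wz": 0,"claw": 0}
    - {"tx": 0,"ty": 0,"tz": 0.006,"wx": 0,"wy": 0,"wz": 0,"claw": 0}
    - {"tx": 0,"ty": 0,"tz": 0.006,"wx": 0,"wy": 0,"wz": 0,"claw": 0}

```text
t: 17.6
tool_pos: [607.5, 147.2, 91.5]
orientation: [-179.9, -0.0, -86.3]
wrist_force: [-2.7, 0.0, 10.6]
grip_width: 0.003
```

```bash
python3 - <<'E'
from h import *
for _ in range(2):
    i,im,d=grab('side','s9.png'); o=get_obs(); print(o['tool_pos'].round(1),o['wrist_force'].round(1))
cv2.imwrite('pics/s9c.png',cv2.resize(cv2.imread('pics/s9.png')[180:290,150:280],None,fx=5,fy=5,interpolation=cv2.INTER_CUBIC))
i,im,d=grab('wrist','w9.png');W=world(i,d)
t=np.radians(3.7); R=np.array([[np.cos(t),np.sin(t)],[-np.sin(t),np.cos(t)]])
p=(W[...,:2]-[622,-82])@R.T;m=(abs(W[...,2]-71)<4)&(abs(p[...,0])<35)&(p[...,1]<130)
n,l,s,c=cv2.connectedComponentsWithStats(m.astype(np.uint8))
for k in range(1,n):
    if s[k,4]>200: print('tin',s[k,4],p[l==k].mean(0).round(1),W[l==k][:,2].mean())
E
```

```text
[607.5 147.3  91.5] [-2.5 -0.2 11.6]
[607.5 147.2  91.5] [-3.1 -1.1 10.9]
```

View pics/s9c.png

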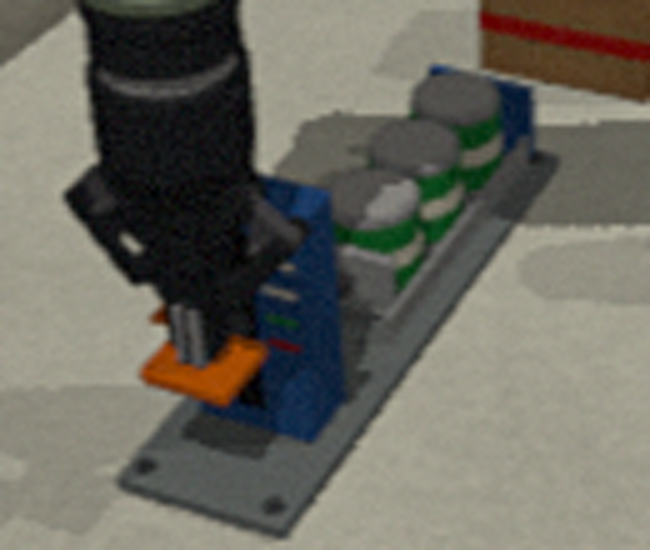

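Paddle is down about 53.5 mm at 11 N, and the pusher has advanced. The tins look upright in crop columns 370-455. The pointer is hidden behind the gripper. I'll go 1 mm further and check.

Request:
apply_moves:
  targets:
    - {"tx": 0,"ty": 0,"tz": 0.001,"wx": 0,"wy": 0,"wz": 0,"claw": 0}
    - {"tx": 0,"ty": 0,"tz": 0.001,"wx": 0,"wy": 0,"wz": 0,"claw": 0}
    - {"tx": 0,"ty": 0,"tz": 0.001,"wx": 0,"wy": 0,"wz": 0,"claw": 0}
    - {"tx": 0,"ty": 0,"tz": 0.001,"wx": 0,"wy": 0,"wz": 0,"claw": 0}

```text
t: 18.25
tool_pos: [607.5, 147.2, 90.5]
orientation: [-179.9, -0.0, -86.3]
wrist_force: [-4.0, -1.0, 10.8]
grip_width: 0.005
```

```bash
python3 - <<'E'
from h import *
t=np.radians(3.7); R=np.array([[np.cos(t),np.sin(t)],[-np.sin(t),np.cos(t)]])
for n in('side','top'):
    i,im,d=grab(n,n+'10.png'); o=get_obs(); print(n,o['t'],o['tool_pos'].round(1),o['wrist_force'].round(1))
    W=world(i,d); p=(W[...,:2]-[622,-82])@R.T; hsv=cv2.cvtColor(im,cv2.COLOR_RGB2HSV)
    m=(hsv[...,0]<15)&(hsv[...,1]>150)&(abs(p[...,0])<30)&(abs(p[...,1]-229.5)<25)&(W[...,2]<140); q=W[m][:,2]
    print('paddle',m.sum(),np.percentile(q,[10,50,90]).round(1) if m.any() else '')
    for h in (70,60):
      mm=(abs(W[...,2]-h)<3.5)&(W[...,0]>380)&(W[...,0]<680)&(W[...,1]<280)
      k,l,s,c=cv2.connectedComponentsWithStats(mm.astype(np.uint8))
      for j in range(1,k):
        if s[j,4]>100: print(h,s[j,4],'world',W[l==j].mean(0).round(1),'tray',p[l==j].mean(0).round(1))
    m=(abs(W[...,2]-52)<3)&(abs(p[...,0])<28)&(p[...,1]>50)&(p[...,1]<110); print('pusher top',m.sum(),np.percentile(p[m][:,1],[5,50,95]).round(1) if m.any() else '')
E
```

```text
side 18.3 [607.5 147.2  90.5] [-3.2 -0.5 10.4]
paddle 183 [88.  91.6 93.6]
70 410 world [623.2 -83.3  71.3] tray [ 1.1 -1.4]
60 122 world [ 442.  -287.4   61. ] tray [-192.9 -193.3]
60 319 world [459.2 228.3  61.3] tray [-142.5  320.1]
pusher top 47 [58.9 77.8 83.5]
top 18.35 [607.5 147.2  90.6] [-3.1 -0.  12.6]
paddle 70 [88.1 89.8 91.6]
70 245 world [ 625.2 -144.3   69.7] tray [ -0.9 -62.3]
70 504 world [619.3 -61.1  69.7] tray [-1.3 21.1]
60 275 world [456.9 226.2  59.7] tray [-144.9  318.2]
60 269 world [ 439.9 -291.7   59.7] tray [-195.3 -197.5]
pusher top 44 [75.1 78.6 81.9]
```

The paddle is down 54.5 mm at about 11 N, and the pusher face is near +74 mm, where it should be at the third click. The tins are upright and the other two tins have not moved. Handing in.

```bash
python3 -c "
from plant import *
print(sign_off()); o=get_obs(); print(o['t'],o['tool_pos'],o['wrist_force'])"
```

```text
the job is handed in; nothing more can be done
None
the job is handed in; nothing more can be done
```

I added two tins from the table to the one already in the tray, pressed the paddle to the third click, and handed the job in at 18.4 s while still holding it down.

- **Paddle:** the fingertip height put it 54.5 mm down against the 54 mm third click, with about 11 N pushing back. The end stop is at 70 mm. Depth readings of the paddle top (89.8 mm from the top camera, 91.6 mm from the side) agreed to about 1 mm.
- **Pusher:** its face read about +74 to +75 mm, against +73.9 mm expected at the third click.
- **Tins in the tray:** three stand upright in one row. The last top view showed their tops at about 70 mm, and tin 0 still near the fixed end. The two added tins merged into one patch in that view, so I did not measure the gap between them separately.
- **Other goods:** the two tins left on the table read within about 1 mm of where they started. I did not re-measure the jar, tape and carton at the end, but my path kept clear of them.

**Checks that failed:**
- The gripper hid the pointer, so I could not read it against the green mark.
- A wrist-camera check of the tins while pressing found none of their tops.
- The first move call was refused for missing keys, and the arm did not move.

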